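Find the heavier balance cartridge and present it to the tag reader

TASK

The two metal balance cartridges for the centrifuge look alike, but one is clearly heavier: keeping both upright, lift the left one about 5 cm, set it back on the worktop, and then lift the right one likewise, to feel their weights. Seat the lighter one upright, flat and square at the bottom of the white nest's pocket and let go of it; then pick up the heavier one and finish while still holding it upright and still, centred about 10 cm above the black tag reader. Leave the pipettor, pen, clay tray and loose sample tube where they lie.

Things in the scene. Friction and masses are not known exactly. Their poses are not given: they have to be found in the camera images.
- left_case: The left balance cartridge (larger y): closed metal case 66 x 46 x 58 mm (x, y, z) with a grey lid with four screws and a small black tag on top. Origin: centre of its underside; x along its 66 mm side, z up; starts upright. Two identical cases; each weighs 0.14 to 0.5 kg with a hidden, slightly loose slug inside, and one weighs at least 0.15 kg more than the other. Which of the two is heavier changes.
- right_case: The right balance cartridge (smaller y): closed metal case 66 x 46 x 58 mm (x, y, z) with a grey lid with four screws and a small black tag on top. Origin: centre of its underside; x along its 66 mm side, z up; starts upright. Two identical cases; each weighs 0.14 to 0.5 kg with a hidden, slightly loose slug inside, and one weighs at least 0.15 kg more than the other. Which of the two is heavier changes.
- nest: White fixed nest block 104 x 84 x 20 mm with a rectangular pocket in its middle for one cartridge: 70 mm along the nest's x, 50 mm along its y, 14 mm deep (pocket floor 6 mm above the worktop), rim bevelled 3 mm. Origin: centre of its underside, under the pocket's centre; z up. A cartridge fits either way round with its x along the nest's x. It lies to the left or to the right of the cartridges.
- tag_reader: Black flat hand reader with round ends, fixed on the worktop, 108 x 66 x 20 mm (x, y, z). Origin: centre of its underside. It lies on the other side of the cartridges from the nest.
- pipettor: Grey pipettor lying behind the work, 48 x 256 x 27 mm; origin: centre of its underside. Leave it alone.
- seal_tray: Small clay tray, 40 x 90 x 10 mm, behind the work; origin: centre of its underside. Leave it alone.
- pen: White pen lying behind the work, 11 x 145 x 9 mm; origin: centre of its underside. Leave it alone.
- loose_tube: Stoppered sample tube lying behind the work, 86 x 41 x 15 mm overall; origin: centre of its underside. Leave it alone.
Things that resemble listed ones, but are neither listed nor needed, are in the scene too. What is shaped like the left_case but orange or red is not meant.

How it is judged:
By the outcome, as a careful person would: the job done as asked, in the order asked, and still so for the second after the job is handed in, while the arm keeps its last pose, push and grip.
It also fails if it takes over 72 s, if anything falls off the work surface, if the arm or the gripper's body presses on something with over 40 N, if the wrist force passes 120 N, or if a joint passes its speed limit or range.

ROBOT

A 6-joint arm with a two-finger parallel gripper is mounted at the origin on a cart in front of the work surface, level with it; the furniture and walls round the work are solid. World frame = base frame: x ahead of the robot, y to its left, z up, the work surface at z = 0. Lengths are in mm, angles in rad, forces in N, time in s.
With the tool pointing down it reaches from about 275 to 825 mm from the base axis. Payload 4.9 kg.
Tool frame: the origin (TCP) lies midway between the tips of the shut fingers; the grasp point (between the pads) lies env.grip_depth behind it (env.grip_depth is the distance from the TCP to the grasp point, in mm); z points along the fingers, x is the direction in which the jaws open and shut, and the axes are right-handed (so a half turn about z gives the same grasp; the last joint's range is limited). The gripper opens to 85 mm and grips with 20 to 120 N. Pads are 22 mm wide; open, the fingers measure 114 mm over their backs; the gripper's body (76 mm by 85 mm) begins 54 mm behind the grasp point. The pads swing forward as they close: fully open they stand 13 mm farther back than shut.
Start: joints at [-1.257, 0.326, -0.193, 1.052, 0, 1.437], TCP at [238.155, -495.783, 231.281] pointing down, gripper open.
Joint ranges: [-2.65, 2.65], [-0.97, 1.79], [-1.3, 1.35], [-1.93, 2.1], [-1.47, 1.37], [-3.14, 3.14]. Speed limits (rad/s): [2.57, 2.57, 3.14, 3.14, 3.14, 3.14].

INTERFACE

Orientations are given as a rotation vector (axis times angle).
In Python, from bench import sensors, cams, ticket, env gives the robot as it stands.
- The arm moves only by the shell command python3 -m jog 'ROWS' [FORCE]. ROWS is JSON, a list of rows, each a list of 5 numbers: the opening, from -1 (shut) to 1 (fully open), so that 0 is half open, then the shift along the world's x, y, z in mm, then the turn about the world's z in rad. In form: [[gripper, x, y, z, turn], ...]. A call has 1 to 12 rows; each row is the pose to reach, as a shift and turn from the pose measured when the call began; what a row does not reach only later rows make up. A row lasts 1/10 s, in which the tool goes at most 50 mm and 8.59 degrees, less where a joint would pass 70% of its speed; a pose out of reach is approached as far as the arm can. A call with a gripper value outside its range is refused whole. The fingers move at their own pace and stop on an object; FORCE is the grip in N (left out, the last holds). Time passes only in rows, so rows that repeat a pose let the fingers close. It gives the time, the measured TCP pose, the force and the opening at its end, in the units of the state.
- sensors.get_obs(): the state, without advancing time (a new reading comes with each control period).
- cams.capture(name): name is "scene" or "top" or "wrist"; returns a dict with "image" (400x640x3 uint8, blue, green, red), "camera_matrix" (3x3 intrinsics, pixels), "R" (3x3) and "t" (3): a world point X has camera coordinates R X + t. Camera axes: x right, y down, z forward; pixel columns grow to the right and rows downward; lengths in mm; the calibration is good to about 2 mm. A picture is of the moment at which its call begins. There is no depth.
- ticket.job_done(): hands the job in, once; it reports no verdict.
The state is a dict: "time": time; "qpos": joint angles; "dq": joint speeds; "effort": joint torques, N m; "position": TCP position; "orientation": TCP orientation; "wrist_force": force on the tool from outside, world axes, zero at the start; "torque": the same for the moment, N m; "gripper_width": finger opening in mm.
Only numpy, scipy, OpenCV 4.12 (cv2) and the standard library are available. Lean on these libraries where they do the work, as an engineer would, in place of code of your own. Each camera call takes 0.05 s, during which the arm holds its last target.

## Working session

There is one attempt and no reset: what is moved stays moved. The work goes in short steps, Python scripts to look and compute and a shell command to move; the robot and the scene stay as the last step left them, time stands still between calls to the robot, and variables do not carry over. Pictures are saved under pics/ and viewed, and the job is handed in when it is done.

```bash
ls; mkdir -p pics; python3 - <<'E'
from bench import sensors,cams,ticket,env
import cv2,numpy as np
print(env.grip_depth, sensors.get_obs())
for n in ["scene","top"]:
    c=cams.capture(n); cv2.imwrite(f"pics/{n}0.png",c["image"]); np.savez(f"{n}0.npz",**c); print(n,-c["R"].T@c["t"])
E
```

```text
pics
18.700000000000003 {'time': 0.0, 'qpos': array([-1.25720597e+00,  3.26921781e-01, -1.93551060e-01,  1.05197798e+00,
        1.28555263e-06,  1.43662355e+00]), 'dq': array([ 0.00161926,  0.00099052, -0.00198778,  0.00087787,  0.00095204,
       -0.00123273]), 'effort': array([-1.06310919e-03, -4.43397617e+01,  2.62441170e+01,  1.53899286e-02,
       -3.17839545e-05,  8.89991441e-06]), 'position': array([ 237.97482437, -495.23779389,  230.5263079 ]), 'orientation': array([-2.65829758e+00,  1.67224002e+00,  1.99295890e-03]), 'wrist_force': array([-0.41345305, -0.25008248, -0.47616795]), 'torque': array([-0.02799356,  0.00965252,  0.052579  ]), 'gripper_width': 85.17106713568344}
scene [-475.16239599 -796.50547072  735.54934299]
top [ 385.61500921   32.62317522 1134.58441767]
```

View pics/scene0.png

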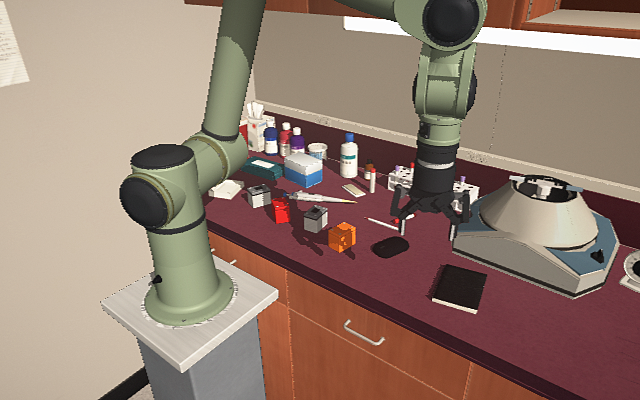

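View pics/top0.png

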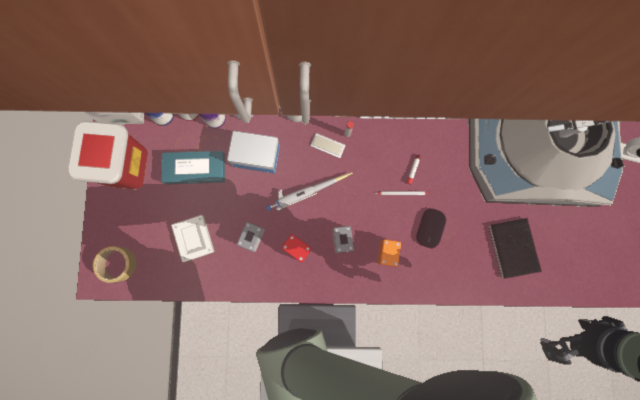

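In the top view the white nest is at about (193,239). The metal cases are at (251,237) for the left one and (344,239) for the right one, with the black reader at (431,228). The red box (296,248) and orange box (391,253) are decoys. The black notebook (515,248) is square, so it isn't the reader. I'll confirm this in an enlarged crop and measure.

```bash
cat > h.py <<'E'
import numpy as np,cv2
def ray(c,uv,z):
    K,R,t=c["camera_matrix"],c["R"],np.asarray(c["t"]).ravel()
    o=-R.T@t; uv=np.atleast_2d(uv).astype(float)
    d=(np.linalg.inv(K)@np.c_[uv,np.ones(len(uv))].T).T@R
    return o+d*((z-o[2])/d[:,2])[:,None]
def proj(c,X):
    p=(c["R"]@np.atleast_2d(X).T).T+np.asarray(c["t"]).ravel(); p=p@c["camera_matrix"].T
    return p[:,:2]/p[:,2:]
E
python3 - <<'E'
import numpy as np,cv2
from h import *
c=np.load("top0.npz"); im=c["image"]
cv2.imwrite("pics/crop0.png",cv2.resize(im[200:290,160:460],(800,240),interpolation=cv2.INTER_CUBIC))
for n,uv,z in [("nest",(193,239),20),("L",(251,237),58),("R",(344,239),58),("reader",(431,228),20),("red",(296,248),58),("orange",(391,253),58)]:
    print(n,ray(c,uv,z).round(1))
print(ray(c,[[300,240],[301,240]],58))
hsv=cv2.cvtColor(im,cv2.COLOR_BGR2HSV)
# not worktop
print(hsv[260,200],hsv[239,193],hsv[237,258],hsv[237,250])
E
```

```text
nest [[427.5 350.1  20. ]]
L [[433.8 189.2  58. ]]
R [[432.6 -52.7  58. ]]
reader [[ 467.8 -291.3   20. ]]
red [[407.3  71.7  58. ]]
orange [[ 398.4 -174.7   58. ]]
[[428.0930389   61.72837896  58.        ]
 [428.13575773  59.13038221  58.        ]]
[175  92 156] [ 18  19 244] [  8  16 130] [175  40  76]
```

View pics/crop0.png

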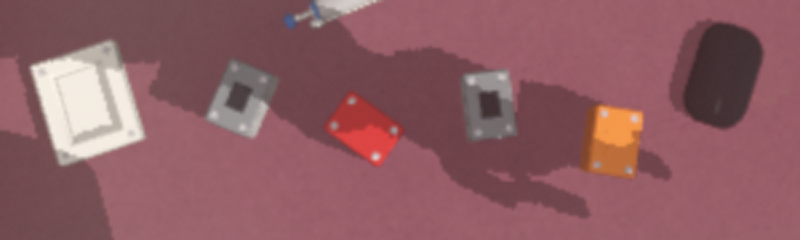

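The crop confirms it: the nest is white with a pocket, both cases have a grey lid, screws and a black tag, the reader is round-ended, and the red and orange boxes are the decoys. Next I'll move over the left case.

```bash
python3 -m jog '[[1,12,45,0,0.15],[1,26,90,0,0.3],[1,40,140,0,0.45],[1,54,185,0,0.6],[1,68,230,0,0.75],[1,82,280,0,0.9],[1,96,325,0,1.05],[1,110,370,0,1.2],[1,124,420,0,1.35],[1,138,465,0,1.5],[1,152,510,0,1.65],[1,166,555,0,1.8]]' 20
```

```text
time: 1.3
position: [404.0, 61.8, 230.6]
orientation: [2.959, 1.053, -0.002]
wrist_force: [1.7, -1.1, 0.5]
gripper_width: 85.5
```

```bash
python3 -m jog '[[1,8,40,0,0.15],[1,16,80,0,0.3],[1,24,115,0,0.45],[1,30,127,0,0.54],[1,30,127,0,0.54],[1,30,127,0,0.54]]'; python3 - <<'E'
from bench import cams,sensors
import cv2,numpy as np
c=cams.capture("wrist"); cv2.imwrite("pics/w1.png",c["image"]); np.savez("w1.npz",**c); print(-c["R"].T@c["t"],c["R"]); print(sensors.get_obs()["position"])
E
```

```text
time: 1.9
position: [433.4, 188.5, 230.1]
orientation: [2.572, 1.802, -0.004]
wrist_force: [-1.1, -0.3, -0.5]
gripper_width: 85.5
[359.89907376 216.5844376  373.24040176] [[ 0.34235049  0.93956939 -0.00234838]
 [ 0.89413855 -0.32502701  0.30801573]
 [ 0.28863886 -0.10754911 -0.95137837]]
[433.38550875 188.12123368 230.24667745]
```

View pics/w1.png

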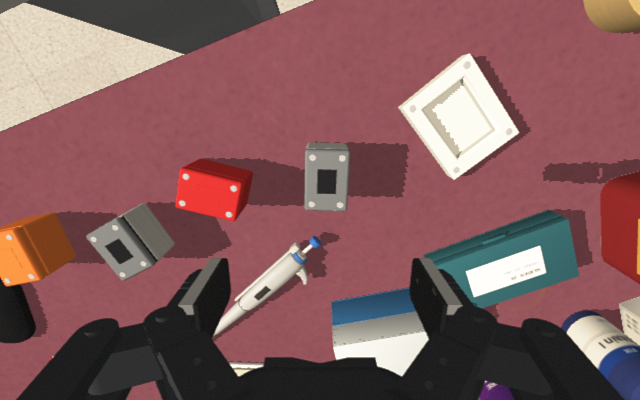

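The wrist view shows the left case lid at about (327,180), the nest at (460,117) and the right case at (120,245). Now I'll measure them.

```bash
cat > m.py <<'E'
import sys,numpy as np,cv2
from h import *
def quad(c,box,z,lo,hi,smax=60,out=None):
    im=c["image"];x0,y0,x1,y1=box
    hsv=cv2.cvtColor(im,cv2.COLOR_BGR2HSV)[y0:y1,x0:x1]
    m=((hsv[...,1]<smax)&(hsv[...,2]>=lo)&(hsv[...,2]<=hi)).astype(np.uint8)*255
    m=cv2.morphologyEx(m,cv2.MORPH_OPEN,np.ones((3,3),np.uint8))
    cs,_=cv2.findContours(m,cv2.RETR_EXTERNAL,cv2.CHAIN_APPROX_NONE)
    k=max(cs,key=cv2.contourArea)[:,0]+[x0,y0]
    P=ray(c,k,z)[:,:2].astype(np.float32)
    (cx,cy),(w,h),a=cv2.minAreaRect(P)
    b=cv2.boxPoints(((cx,cy),(w,h),a)); e=[b[1]-b[0],b[2]-b[1]]
    L=max(e,key=np.linalg.norm); yaw=np.arctan2(L[1],L[0]); yaw=(yaw+np.pi/2)%np.pi-np.pi/2
    print("c",round(cx,1),round(cy,1),"size",round(w,1),round(h,1),"yaw",round(yaw,3))
    if out: 
        v=im.copy(); cv2.polylines(v,[k.astype(np.int32)],True,(0,255,0),1); cv2.imwrite(out,cv2.resize(v[y0:y1,x0:x1],None,fx=3,fy=3,interpolation=cv2.INTER_NEAREST))
    return k
E
python3 - <<'E'
from m import *
c=dict(np.load("w1.npz"))
hsv=cv2.cvtColor(c["image"],cv2.COLOR_BGR2HSV)
for p in [(327,162),(327,147),(314,180),(105,250),(118,268),(150,235),(140,218),(410,110),(480,145),(465,125),(440,110)]: print(p,hsv[p[1],p[0]])
quad(c,(295,135,360,220),58,110,255,60,"pics/q1.png")
quad(c,(80,195,180,285),58,110,255,60,"pics/q2.png")
quad(c,(390,45,530,190),20,200,255,60,"pics/q3.png")
E
python3 - <<'E'
import cv2,numpy as np
a=[cv2.imread(f"pics/q{i}.png") for i in (1,2,3)]
H=max(i.shape[0] for i in a); v=np.hstack([cv2.copyMakeBorder(i,0,H-i.shape[0],0,0,0) for i in a]); cv2.imwrite("pics/q123.png",cv2.resize(v,None,fx=.8,fy=.8))
E
```

```text
(327, 162) [ 23  16 147]
(327, 147) [ 19  30 118]
(314, 180) [ 22  19 150]
(105, 250) [ 27  15 149]
(118, 268) [ 20  16 147]
(150, 235) [ 18  29 104]
(140, 218) [ 21  32 104]
(410, 110) [ 16  16 234]
(480, 145) [ 30   7 254]
(465, 125) [ 27  10 253]
(440, 110) [ 27  10 253]
c 438.3 193.4 size 44.5 64.5 yaw -0.374
c 434.2 -51.4 size 65.4 44.5 yaw 0.127
c 432.6 351.4 size 107.7 87.6 yaw 0.344
```

View pics/q123.png

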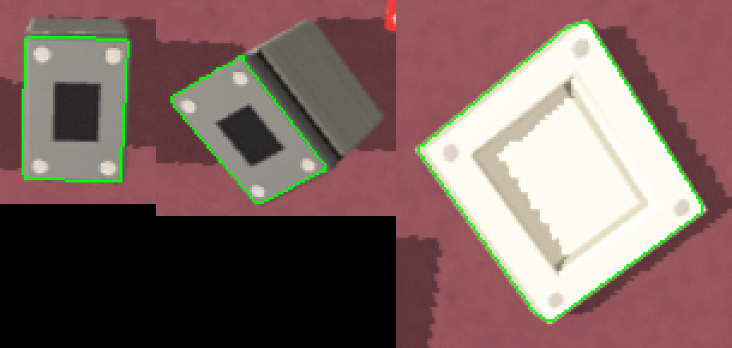

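```bash
python3 -m jog '[[1,5,5,-40,-0.025],[1,5,5,-80,-0.025],[1,5,5,-120,-0.025],[1,5,5,-140,-0.025],[1,5,5,-140,-0.025]]'; python3 - <<'E'
from bench import cams,sensors
from m import *
c=cams.capture("wrist"); cv2.imwrite("pics/w2.png",c["image"]); np.savez("w2.npz",**c); o=sensors.get_obs();print(o["position"],o["orientation"])
E
```

```text
time: 2.45
position: [435.6, 191.2, 87.7]
orientation: [-2.598, -1.765, 0.013]
wrist_force: [-0.2, -0.0, 0.9]
gripper_width: 85.4
[437.07312878 191.81834489  89.50363338] [-2.59795492 -1.76606591  0.0088058 ]
```

View pics/w2.png

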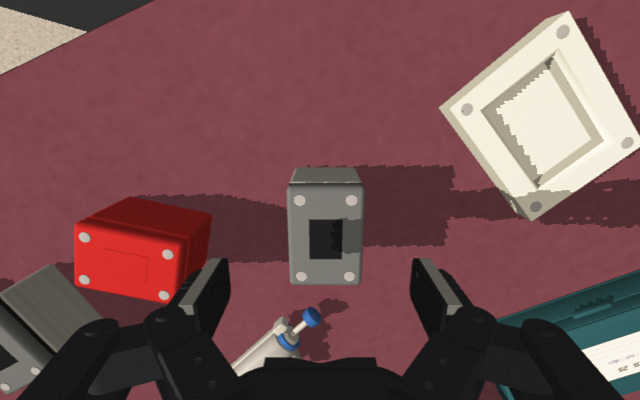

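```bash
python3 - <<'E'
from m import *
c=dict(np.load("w2.npz"))
quad(c,(270,182,385,300),58,125,255,60,"pics/q4.png")
quad(c,(425,0,640,230),20,200,255,60,"pics/q5.png")
s=np.array([[299,200],[352,200],[349,276],[301,276]]);p=ray(c,s,58);print(p.mean(0).round(1))
E
```

```text
c 433.8 182.9 size 20.8 61.3 yaw -0.376
c 432.0 351.5 size 108.8 86.8 yaw 0.343
[439.4 194.   58. ]
```

View pics/q4.png

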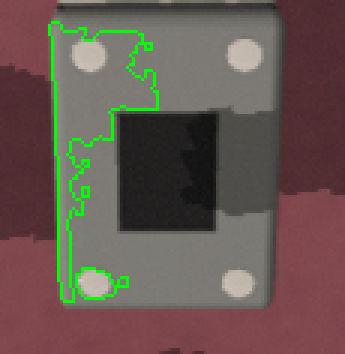

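The mask was broken up by the shadow, but the four screws put the lid centre at (439,194), which agrees with the first view. Descending to grip.

```bash
python3 -m jog '[[1,2,2,-30,0],[1,2,2,-50,0],[1,2,2,-64,0],[1,2,2,-64,0],[1,2,2,-64,0]]' 50; python3 -m jog '[[-0.3,0,0,0,0],[-0.3,0,0,0,0],[-0.5,0,0,0,0],[-0.5,0,0,0,0],[-0.5,0,0,0,0],[-0.5,0,0,0,0]]' 50
```

```text
time: 3.0
position: [440.2, 193.8, 26.9]
orientation: [2.599, 1.765, -0.006]
wrist_force: [0.5, 0.1, 0.5]
gripper_width: 85.3
time: 3.6
position: [440.9, 193.5, 28.0]
orientation: [2.598, 1.764, -0.004]
wrist_force: [-1.7, -2.4, 9.0]
gripper_width: 45.3
```

```bash
python3 -m jog '[[-0.5,0,0,4,0],[-0.5,0,0,10,0],[-0.5,0,0,20,0],[-0.5,0,0,30,0],[-0.5,0,0,40,0],[-0.5,0,0,48,0],[-0.5,0,0,52,0],[-0.5,0,0,52,0],[-0.5,0,0,52,0],[-0.5,0,0,52,0]]'; python3 - <<'E'
from bench import cams,sensors
import numpy as np,cv2
f=[]
for i in range(10):
    c=cams.capture("wrist"); o=sensors.get_obs(); f.append(np.r_[o["wrist_force"],o["torque"],o["effort"][1:3]])
print(np.mean(f,0).round(2),np.std(f,0).round(2)); print(o["position"],o["gripper_width"],o["qpos"].round(4))
cv2.imwrite("pics/w3.png",c["image"])
E
```

```text
time: 4.6
position: [440.5, 193.4, 79.6]
orientation: [2.598, 1.764, -0.006]
wrist_force: [-0.5, 0.1, -4.9]
gripper_width: 45.0
[ 1.300e-01  1.400e-01 -3.770e+00  2.000e-02 -2.000e-02 -1.000e-02
 -4.228e+01  2.117e+01] [0.38 0.35 0.42 0.03 0.03 0.03 0.06 0.02]
[440.89582658 193.51342081  80.0005046 ] 44.77371611563615 [ 0.2619  0.3698 -0.5705  0.6326 -0.0028  0.6398]
```

View pics/w3.png

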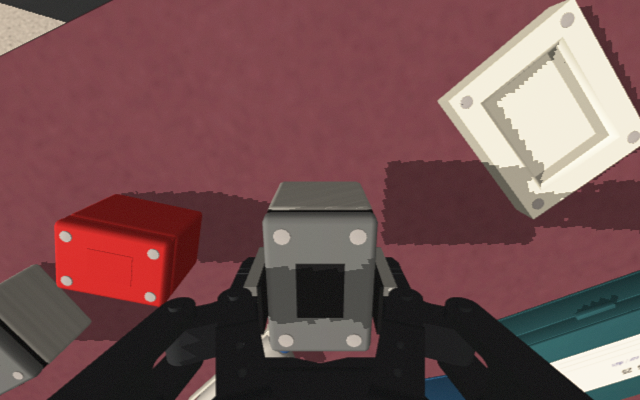

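The left case reads about 3.8 N, and it hangs level. Setting it back down.

```bash
python3 -m jog '[[-0.5,0,0,-10,0],[-0.5,0,0,-22,0],[-0.5,0,0,-34,0],[-0.5,0,0,-43,0],[-0.5,0,0,-48,0],[-0.5,0,0,-51,0],[-0.5,0,0,-52,0],[-0.5,0,0,-52,0],[-0.5,0,0,-52,0]]'
```

```text
time: 6.0
position: [441.5, 193.7, 28.3]
orientation: [2.597, 1.763, -0.003]
wrist_force: [0.5, 0.1, -3.7]
gripper_width: 45.4
```

```bash
python3 -m jog '[[-0.5,0,0,-1,0],[-0.5,0,0,-1.5,0],[-0.5,0,0,-1.5,0]]'; python3 -m jog '[[0,0,0,0,0],[0.5,0,0,0,0],[1,0,0,0,0],[1,0,0,0,0],[1,0,0,0,0]]'
```

```text
time: 6.3
position: [441.6, 193.7, 28.0]
orientation: [2.597, 1.763, -0.002]
wrist_force: [-3.9, -2.1, 11.0]
gripper_width: 45.2
time: 6.8
position: [441.8, 193.7, 28.0]
orientation: [2.597, 1.763, -0.001]
wrist_force: [-0.9, -0.3, 1.1]
gripper_width: 85.5
```

```bash
python3 -m jog '[[1,0,0,40,0],[1,0,0,80,0],[1,0,-20,115,0.05],[1,-2,-60,130,0.15],[1,-3,-105,130,0.25],[1,-4,-150,130,0.35],[1,-5,-195,130,0.45],[1,-7,-230,130,0.5],[1,-7,-245,130,0.505],[1,-7,-245,130,0.505],[1,-7,-245,130,0.505]]'; python3 - <<'E'
from bench import cams,sensors
from m import *
c=cams.capture("wrist"); cv2.imwrite("pics/w4.png",c["image"]); np.savez("w4.npz",**c); o=sensors.get_obs();print(o["position"],o["orientation"])
E
```

```text
time: 7.9
position: [434.7, -51.1, 158.0]
orientation: [2.075, 2.355, 0.0]
wrist_force: [0.3, -0.4, 0.3]
gripper_width: 85.6
[434.6418215  -50.66051551 157.93058037] [2.07397975e+00 2.35668722e+00 1.39098374e-04]
```

View pics/w4.png

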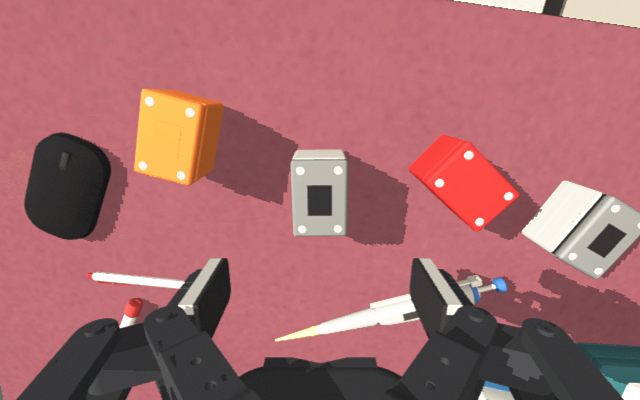

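```bash
python3 - <<'E'
from m import *
c=dict(np.load("w4.npz"))
s=np.array([[300,171],[338,170],[337,229],[301,229]]);p=ray(c,s,58);print(p.mean(0).round(1)); d=(p[0]+p[1]-p[2]-p[3])[:2];print("yaw",(np.arctan2(d[1],d[0])+1.5708)%np.pi-1.5708)
hsv=cv2.cvtColor(c["image"],cv2.COLOR_BGR2HSV); print(hsv[154,320],hsv[165,320],hsv[187,67],hsv[280,60])
quad(c,(285,157,355,245),58,130,255,45,"pics/q6.png")
m=(hsv[...,2]<75).astype(np.uint8)*255; m[:, 115:]=0; m[:125]=0;m[250:]=0
m=cv2.morphologyEx(m,cv2.MORPH_OPEN,np.ones((5,5),np.uint8))
k=max(cv2.findContours(m,0,1)[0],key=cv2.contourArea)[:,0]
P=ray(c,k,12)[:,:2].astype(np.float32); print("reader",cv2.minAreaRect(P),k.min(0),k.max(0))
s=np.array([[613,209],[645,230],[597,270],[567,251]])
E
```

```text
[436.3 -51.2  58. ]
yaw 0.12480193471913381
[ 19  28 216] [ 27  15 191] [ 0  6 43] [177 110 195]
c 433.8 -52.0 size 67.0 44.4 yaw 0.135
reader ((469.9587707519531, -291.927734375), (68.22541046142578, 108.37616729736328), 71.03659057617188) [ 25 133] [110 238]
```

View pics/q6.png

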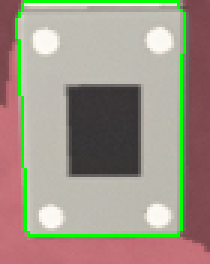

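The lid centre is about (435.7,-51.4) with yaw 0.127. The reader is at (469.5,-291.6), measuring 68x108 mm, which matches its given size. Descending on the right case.

```bash
python3 -m jog '[[1,1,-1,-40,0],[1,1,-1,-80,0],[1,1,-1,-105,0],[1,1,-1,-122,0],[1,1,-1,-131,0],[1,1,-1,-131,0],[1,1,-1,-131,0]]' 50; python3 -m jog '[[-0.3,0,0,0,0],[-0.3,0,0,0,0],[-0.5,0,0,0,0],[-0.5,0,0,0,0],[-0.5,0,0,0,0],[-0.5,0,0,0,0]]' 50;  python3 -m jog '[[-0.5,0,0,4,0],[-0.5,0,0,10,0],[-0.5,0,0,20,0],[-0.5,0,0,30,0],[-0.5,0,0,40,0],[-0.5,0,0,48,0],[-0.5,0,0,52,0],[-0.5,0,0,52,0],[-0.5,0,0,52,0],[-0.5,0,0,52,0]]'; python3 - <<'E'
from bench import cams,sensors
import numpy as np,cv2
f=[]
for i in range(10):
    c=cams.capture("wrist"); o=sensors.get_obs(); f.append(np.r_[o["wrist_force"],o["torque"],o["effort"][1:3]])
print(np.mean(f,0).round(2),np.std(f,0).round(2)); print(o["position"],o["gripper_width"],o["qpos"].round(4))
cv2.imwrite("pics/w5.png",c["image"])
E
```

```text
time: 8.65
position: [436.2, -51.2, 27.5]
orientation: [2.072, 2.357, 0.001]
wrist_force: [1.0, -0.5, 0.7]
gripper_width: 85.3
time: 9.25
position: [436.8, -51.5, 28.3]
orientation: [2.071, 2.356, 0.002]
wrist_force: [-0.7, -0.5, 6.1]
gripper_width: 45.3
time: 10.25
position: [436.4, -51.4, 79.9]
orientation: [2.072, 2.357, 0.001]
wrist_force: [-0.5, 0.1, -1.7]
gripper_width: 45.3
[ 1.100e-01 -8.000e-02 -1.470e+00  2.000e-02 -1.000e-02  0.000e+00
 -3.677e+01  1.980e+01] [0.59 0.42 0.44 0.02 0.03 0.02 0.06 0.02]
[436.83123903 -51.4875006   80.29930635] 45.27211203285847 [-0.285   0.3007 -0.6795  0.5863 -0.0007 -0.4134]
```

View pics/w5.png

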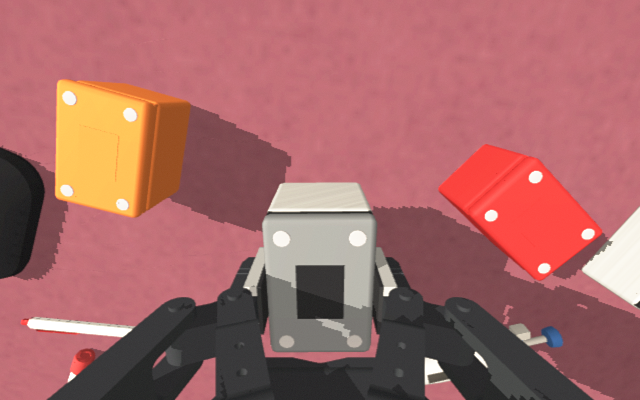

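Right is about 1.5 N and left about 3.8 N, so the right case is the lighter. I'll set it down, then carry it towards the nest, stopping short to measure the pocket.

```bash
python3 -m jog '[[-0.5,0,0,-10,0],[-0.5,0,0,-22,0],[-0.5,0,0,-34,0],[-0.5,0,0,-43,0],[-0.5,0,0,-48,0],[-0.5,0,0,-51,0],[-0.5,0,0,-53,0],[-0.5,0,0,-53.5,0],[-0.5,0,0,-53.5,0]]'; python3 -m jog '[[0,0,0,0,0],[0.3,0,0,0,0],[0.3,0,0,0,0]]';python3 -m jog '[[-0.3,0,0,-2,0],[-0.5,0,0,-2,0],[-0.5,0,0,-2,0],[-0.5,0,0,-2,0],[-0.5,0,0,-2,0]]' 60
```

```text
time: 11.65
position: [436.6, -51.4, 28.3]
orientation: [2.071, 2.356, 0.002]
wrist_force: [-6.0, 0.7, 17.9]
gripper_width: 44.9
time: 11.95
position: [437.1, -51.6, 28.5]
orientation: [2.071, 2.356, 0.002]
wrist_force: [0.8, -0.8, 0.3]
gripper_width: 55.5
time: 12.45
position: [437.5, -51.7, 27.3]
orientation: [2.069, 2.356, 0.003]
wrist_force: [-3.2, -0.0, 13.7]
gripper_width: 45.0
```

```bash
python3 -m jog '[[-0.5,0,0,5,0],[-0.5,0,0,20,0],[-0.5,0,0,45,0],[-0.5,0,0,75,0],[-0.5,5,5,105,0],[-0.5,10,25,125,0.02],[-0.5,15,55,130,0.05],[-0.5,20,90,130,0.08],[-0.5,25,125,130,0.11],[-0.5,32,160,130,0.14],[-0.5,40,195,130,0.17],[-0.5,48,230,130,0.19]]' 60; python3 -m jog '[[-0.5,8,35,0,0.02],[-0.5,14,70,0,0.02],[-0.5,18,105,0,0.02],[-0.5,20,130,0,0.02],[-0.5,20,150,0,0.02],[-0.5,20,160,0,0.02],[-0.5,20,160,0,0.02],[-0.5,20,160,0,0.02],[-0.5,20,160,0,0.02]]'; python3 - <<'E'
from bench import cams,sensors
from m import *
c=cams.capture("wrist"); cv2.imwrite("pics/w6.png",c["image"]); np.savez("w6.npz",**c); o=sensors.get_obs();print(o["position"],o["orientation"],o["wrist_force"])
E
```

```text
time: 13.65
position: [485.3, 179.8, 156.9]
orientation: [1.836, 2.543, 0.003]
wrist_force: [0.7, -0.8, -1.8]
gripper_width: 45.1
time: 14.55
position: [505.2, 338.6, 156.8]
orientation: [1.812, 2.56, 0.002]
wrist_force: [0.8, -1.2, -1.7]
gripper_width: 45.3
[505.33853244 338.68435625 156.92013264] [1.81178788e+00 2.55987105e+00 2.19317658e-03] [-0.28280179 -1.24323828 -1.36815401]
```

View pics/w6.png

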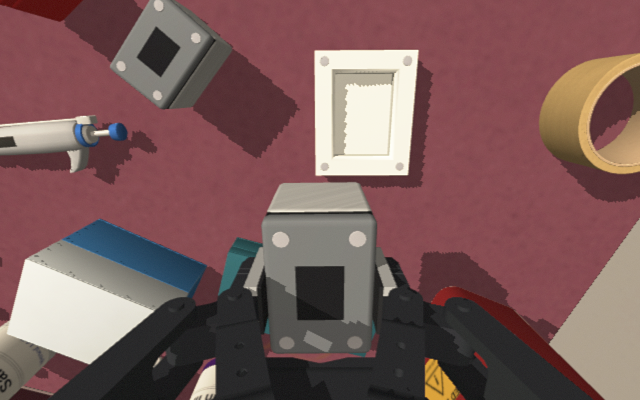

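The nest is fully visible, with screws at about (324,61), (408,61), (400,167) and (325,167). The held lid is at (320,290). Measuring both from the same view.

```bash
cat > n.py <<'E'
from m import *
def blobs(c,box,lo=0,hi=255,amin=15,amax=400,inv=False):
    x0,y0,x1,y1=box; g=cv2.cvtColor(c["image"],cv2.COLOR_BGR2GRAY)[y0:y1,x0:x1]
    m=((g>=lo)&(g<=hi)).astype(np.uint8)
    n,l,s,ce=cv2.connectedComponentsWithStats(m)
    return [(ce[i]+[x0,y0],s[i,4]) for i in range(1,n) if amin<=s[i,4]<=amax]
def refine(c,pts,bright,r=9):
    out=[]
    g=cv2.cvtColor(c["image"],cv2.COLOR_BGR2GRAY).astype(float)
    for u,v in pts:
        p=g[v-r:v+r+1,u-r:u+r+1]; bg=np.median(p); w=(p-bg) if bright else (bg-p)
        w=np.where(w>0.4*np.percentile(w,97),w,0); yy,xx=np.mgrid[-r:r+1,-r:r+1]
        k=xx**2+yy**2<=r*r; w=w*k
        out.append([u+(w*xx).sum()/w.sum(),v+(w*yy).sum()/w.sum()])
    return np.array(out)
def frame(P,name):  # order: near-left, near-right, far-right, far-left (long sides)
    c=P.mean(0); d=(P[0]+P[1]-P[2]-P[3])[:2]; yaw=(np.arctan2(d[1],d[0])+np.pi/2)%np.pi-np.pi/2
    L=[np.linalg.norm(P[i]-P[(i+1)%4]).round(1) for i in range(4)]
    print(name,c.round(1),"yaw",round(yaw,3),"sides",L); return c,yaw
E
python3 - <<'E'
from n import *
c=dict(np.load("w6.npz"))
s=refine(c,[(324,61),(408,61),(400,167),(325,167)],False,6); print(s.round(1))
frame(ray(c,s,20),"nest screws z20")
k=quad(c,(300,35,430,176),20,215,255,60,"pics/q7.png")
h=refine(c,[(281,239),(357,239),(354,342),(287,342)],True,11); print(h.round(1))
frame(ray(c,h,187.5),"held")
E
```

```text
[[324.2  61.1]
 [407.3  60.9]
 [399.3 166.2]
 [324.4 166.4]]
nest screws z20 [433.6 353.5  20. ] yaw 0.344 sides [np.float64(68.1), np.float64(87.9), np.float64(68.0), np.float64(88.0)]
c 433.6 353.2 size 104.2 84.1 yaw 0.342
[[279.9 239.3]
 [357.  238.5]
 [354.4 342.2]
 [286.2 342.7]]
held [504.7 338.8 187.5] yaw 0.354 sides [np.float64(30.3), np.float64(50.5), np.float64(30.3), np.float64(50.5)]
```

View pics/q7.png

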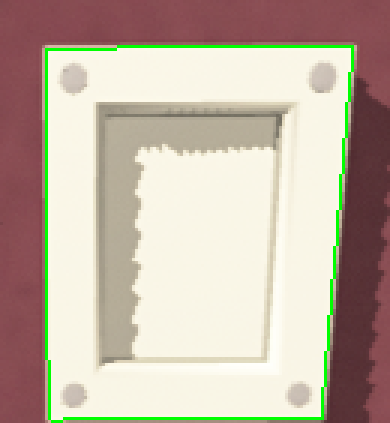

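```bash
python3 -m jog '[[-0.5,-20,4,0,-0.01],[-0.5,-45,10,0,-0.01],[-0.5,-65,14,0,-0.01],[-0.5,-71,14.5,-15,-0.01],[-0.5,-71,14.5,-40,-0.01],[-0.5,-71,14.5,-65,-0.01],[-0.5,-71,14.5,-85,-0.01],[-0.5,-71,14.5,-96,-0.01],[-0.5,-71,14.5,-98,-0.01],[-0.5,-71,14.5,-98,-0.01],[-0.5,-71,14.5,-98,-0.01],[-0.5,-71,14.5,-98,-0.01]]'; python3 - <<'E'
from bench import cams,sensors
from m import *
c=cams.capture("wrist"); cv2.imwrite("pics/w7.png",c["image"]); np.savez("w7.npz",**c); o=sensors.get_obs();print(o["position"],o["orientation"],o["wrist_force"])
E
```

```text
time: 15.8
position: [435.1, 353.6, 60.0]
orientation: [1.824, 2.55, 0.005]
wrist_force: [0.5, 0.3, -2.0]
gripper_width: 45.0
[435.01291455 353.57343714  59.88489093] [1.82420752 2.55013732 0.00467676] [-0.0823543   0.28526404 -1.26722094]
```

View pics/w7.png

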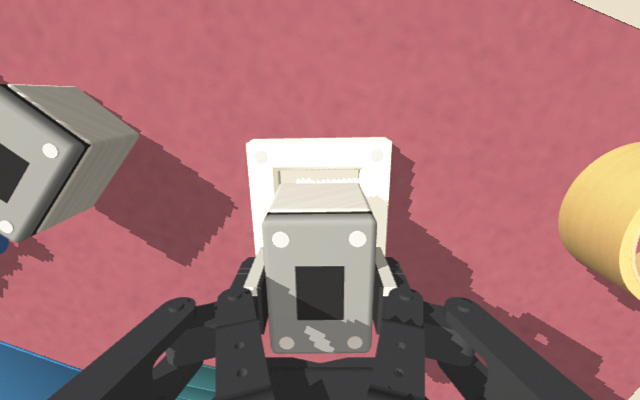

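```bash
python3 - <<'E'
from n import *
c=dict(np.load("w7.npz"))
s=refine(c,[(261,157),(377,155)],False,6); print("screws",s.round(1), ray(c,s,20).round(1))
a=.343;R=np.array([[np.cos(a),-np.sin(a)],[np.sin(a),np.cos(a)]])
for sy in (34,-34): 
    X=np.r_[np.array([433.6,353.4])+R@[-44,sy],20]; print("pred",X.round(1),proj(c,X).round(1))
h=refine(c,[(281,239),(357,239),(354,342),(287,342)],True,11)
frame(ray(c,h,59.9-27.3+58),"held")
v=c["image"][130:260,240:400]; cv2.imwrite("pics/q8.png",cv2.resize(v,None,fx=5,fy=4.5,interpolation=cv2.INTER_CUBIC))
P=ray(c,[[280,184],[361,184]],32.6);print(P)
E
```

```text
screws [[263.3 157.3]
 [378.  158.4]] [[403.4 307.9  20. ]
 [382.2 372.1  20. ]]
pred [380.7 370.6  20. ] [[376.7 155.3]]
pred [403.6 306.6  20. ] [[261.  156.9]]
held [434.6 353.8  90.6] yaw 0.343 sides [np.float64(30.3), np.float64(50.6), np.float64(30.3), np.float64(50.6)]
[[411.96793609 322.35675236  32.6       ]
 [397.2363167  365.52410648  32.6       ]]
```

View pics/q8.png

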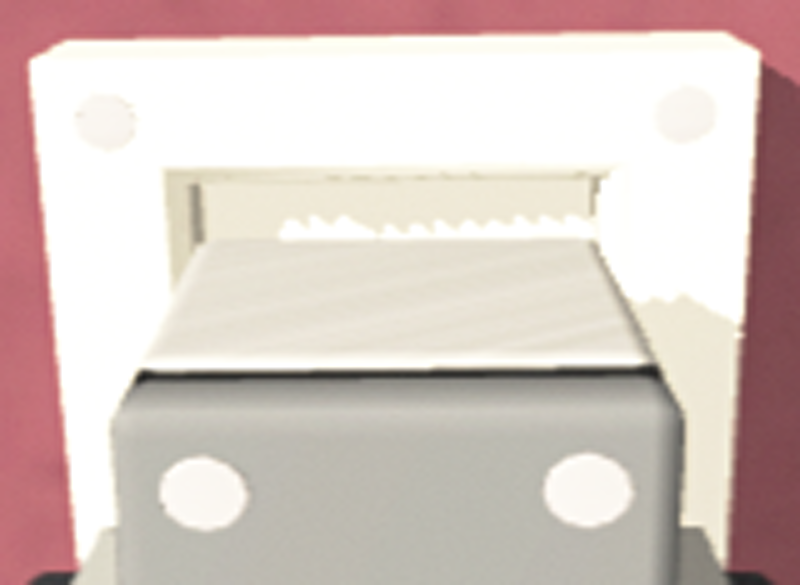

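The nest screws sit exactly where my nest pose predicts, at (261,157) and (377,155). The held case is 1 mm off in x. I'll correct that and lower it.

```bash
python3 -m jog '[[-0.5,-1,-0.5,0,0],[-0.5,-1.2,-0.5,-5,0],[-0.5,-1.2,-0.5,-10,0],[-0.5,-1.2,-0.5,-14,0],[-0.5,-1.2,-0.5,-16,0]]'; python3 -m jog '[[-0.5,0,0,-3,0],[-0.5,0,0,-5,0],[-0.5,0,0,-5,0]]'
```

```text
time: 16.35
position: [433.3, 352.8, 43.1]
orientation: [1.824, 2.551, 0.003]
wrist_force: [-0.6, -0.8, -1.1]
gripper_width: 45.3
time: 16.65
position: [433.1, 352.6, 37.6]
orientation: [1.825, 2.551, 0.002]
wrist_force: [-0.7, -0.8, -1.1]
gripper_width: 45.6
```

Inside the pocket with no contact. Lowering the last 4 mm.

```bash
python3 -m jog '[[-0.5,0.4,0.7,-2,0],[-0.5,0.4,0.7,-3,0],[-0.5,0.4,0.7,-4,0],[-0.5,0.4,0.7,-4,0]]';python3 -m jog '[[-0.5,0,0,-0.7,0],[-0.5,0,0,-0.7,0]]'
```

```text
time: 17.05
position: [433.4, 353.3, 33.5]
orientation: [1.825, 2.551, 0.002]
wrist_force: [0.5, 0.2, -1.9]
gripper_width: 44.8
time: 17.25
position: [433.5, 353.3, 33.4]
orientation: [1.824, 2.551, 0.002]
wrist_force: [-1.6, -1.0, 3.1]
gripper_width: 45.2
```

It touched the floor at z 33.4 (33.3 expected). Releasing, then checking.

```bash
python3 -m jog '[[-0.1,0,0,0,0],[0.1,0,0,0,0],[0.5,0,0,0,0],[1,0,0,0,0],[1,0,0,0,0],[1,0,0,20,0],[1,0,0,60,0],[1,15,0,100,0],[1,40,-5,120,0],[1,65,-10,120,0],[1,70,-12,120,0],[1,70,-12,120,0]]'; python3 - <<'E'
from bench import cams,sensors
from m import *
c=cams.capture("wrist"); cv2.imwrite("pics/w8.png",c["image"]); np.savez("w8.npz",**c); o=sensors.get_obs();print(o["position"],o["orientation"],o["wrist_force"])
E
```

```text
time: 18.45
position: [503.5, 340.7, 152.7]
orientation: [1.827, 2.55, 0.001]
wrist_force: [-1.0, -0.2, 0.1]
gripper_width: 85.4
[502.40005228 340.85411812 152.42761972] [ 1.82587569e+00  2.55152746e+00 -9.41172293e-04] [-0.71488954 -0.40521217 -0.78618254]
```

View pics/w8.png

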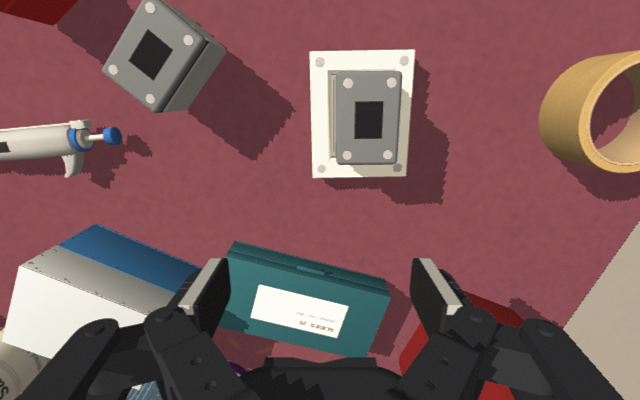

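```bash
python3 - <<'E'
from n import *
c=dict(np.load("w8.npz"))
s=refine(c,[(342,83),(394,83),(388,154),(347,155)],True,5); print(s.round(1))
frame(ray(c,s,64),"case z64")
s=refine(c,[(319,62),(404,61),(397,168),(321,169)],False,6); frame(ray(c,s,20),"nest")
s=refine(c,[(153,8),(188,41),(151,98),(113,70)],True,6); print(s.round(1)); frame(ray(c,s,58),"left case")
cv2.imwrite("pics/q9.png",cv2.resize(c["image"][0:190,90:430],(800,447),interpolation=cv2.INTER_CUBIC))
E
```

```text
[[344.8  82.9]
 [392.1  82.5]
 [387.2 154.4]
 [346.6 154.8]]
case z64 [432.7 353.1  64. ] yaw 0.351 sides [np.float64(32.8), np.float64(50.1), np.float64(30.2), np.float64(50.2)]
nest [433.6 353.4  20. ] yaw 0.34 sides [np.float64(68.1), np.float64(87.7), np.float64(67.9), np.float64(87.9)]
[[150.6   7.7]
 [187.7  39.8]
 [149.6  98.3]
 [112.5  69.2]]
left case [440.5 194.7  58. ] yaw -0.387 sides [np.float64(29.4), np.float64(50.2), np.float64(30.0), np.float64(50.5)]
```

View pics/q9.png

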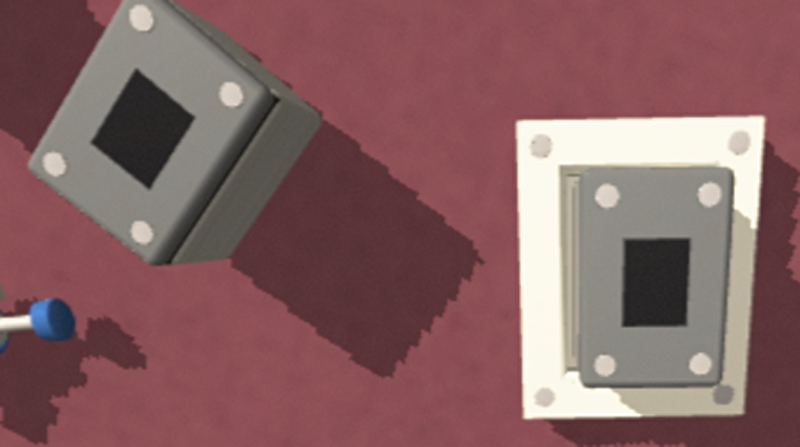

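The light case is seated: its centre is within 1 mm of the pocket's, it is square to about 0.01 rad, and the screw spacing is right at z 64. Next, the heavy left case at (440.5,194.5).

```bash
python3 -m jog '[[1,-15,-40,0,-0.15],[1,-30,-80,0,-0.3],[1,-45,-115,0,-0.45],[1,-58,-140,0,-0.6],[1,-62,-146.5,0,-0.705],[1,-62,-146.5,-30,-0.705],[1,-62,-146.5,-60,-0.705],[1,-62,-146.5,-60,-0.705],[1,-62,-146.5,-60,-0.705]]'; python3 - <<'E'
from bench import cams,sensors
from m import *
c=cams.capture("wrist"); cv2.imwrite("pics/w9.png",c["image"]); np.savez("w9.npz",**c); o=sensors.get_obs();print(o["position"],o["orientation"],o["wrist_force"])
E
```

```text
time: 19.4
position: [438.7, 194.5, 92.2]
orientation: [2.595, 1.766, -0.007]
wrist_force: [0.1, 0.5, -0.7]
gripper_width: 85.5
[439.95813261 194.76048385  92.99564389] [ 2.59437198  1.76579332 -0.00365868] [-0.20177437  0.4379202   0.61871686]
```

View pics/w9.png

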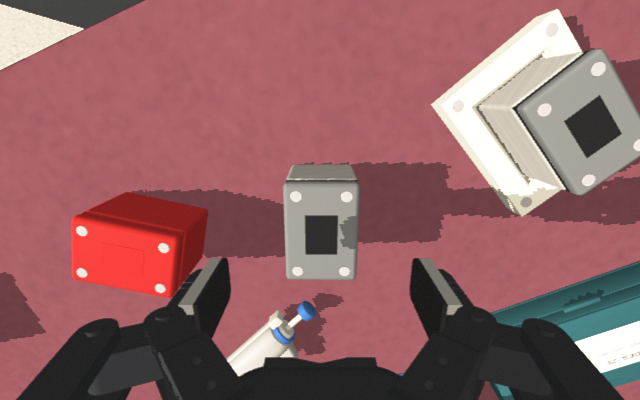

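```bash
python3 -m jog '[[1,0.5,0,-30,0],[1,0.5,0,-52,0],[1,0.5,0,-65,0],[1,0.5,0,-65,0],[1,0.5,0,-65,0]]' 70; python3 -m jog '[[-0.3,0,0,0,0],[-0.3,0,0,0,0],[-0.5,0,0,0,0],[-0.5,0,0,0,0],[-0.5,0,0,0,0],[-0.5,0,0,0,0]]' 70;  python3 -m jog '[[-0.5,0,0,4,0],[-0.5,0,0,12,0],[-0.5,0,0,26,0],[-0.5,0,0,44,0],[-0.5,0,0,64,0],[-0.5,0,0,84,0],[-0.5,0,0,102,0],[-0.5,0,0,114,0],[-0.5,0,0,120,0],[-0.5,0,0,120,0],[-0.5,0,0,120,0]]'
```

```text
time: 19.95
position: [441.2, 195.2, 29.1]
orientation: [2.594, 1.766, -0.002]
wrist_force: [0.0, 0.1, -0.3]
gripper_width: 85.3
time: 20.55
position: [441.9, 194.9, 30.2]
orientation: [2.593, 1.765, 0.0]
wrist_force: [-1.6, -1.2, 7.5]
gripper_width: 45.0
time: 21.65
position: [441.4, 194.8, 149.8]
orientation: [2.593, 1.765, -0.001]
wrist_force: [-0.6, -1.1, -3.1]
gripper_width: 44.7
```

```bash
python3 -m jog '[[-0.5,1,-8,0,0],[-0.5,2,-25,0,0],[-0.5,3,-50,0,0],[-0.5,5,-80,0,0],[-0.5,7,-112,0,0],[-0.5,9,-144,0,0],[-0.5,11,-176,0,0],[-0.5,13,-208,0,0],[-0.5,15,-240,0,0],[-0.5,16,-265,0,0],[-0.5,17,-282,0,0],[-0.5,17,-290,0,0]]'; python3 -m jog '[[-0.5,1,-15,0,0],[-0.5,2,-40,0,0],[-0.5,4,-70,0,0],[-0.5,6,-102,0,0],[-0.5,8,-134,0,0],[-0.5,10,-160,0,0],[-0.5,11,-180,0,0],[-0.5,12,-191,0,0],[-0.5,12,-196,0,0],[-0.5,12,-196,0,0],[-0.5,12,-196,0,0],[-0.5,12,-196,0,0]]'; python3 - <<'E'
from bench import cams,sensors
from m import *
for n in ("wrist","top","scene"):
    c=cams.capture(n); cv2.imwrite(f"pics/{n}10.png",c["image"]); np.savez(f"{n}10.npz",**c)
o=sensors.get_obs();print(o["position"],o["orientation"],o["wrist_force"],o["gripper_width"])
a=cv2.imread("pics/wrist10.png");b=cv2.imread("pics/top10.png");cv2.imwrite("pics/both10.png",cv2.resize(np.vstack([a[:,:],b]),(480,600)))
E
```

```text
time: 22.85
position: [457.9, -97.0, 149.1]
orientation: [2.596, 1.762, -0.003]
wrist_force: [0.7, 0.2, -3.5]
gripper_width: 45.0
time: 24.05
position: [469.8, -291.9, 149.1]
orientation: [2.595, 1.764, -0.003]
wrist_force: [-0.4, -0.1, -3.3]
gripper_width: 45.0
[ 469.96150299 -292.3427446   149.2489488 ] [ 2.59491531  1.76347063 -0.0026809 ] [-0.39500663  0.05236588 -3.67816137] 44.90745691567167
```

View pics/both10.png

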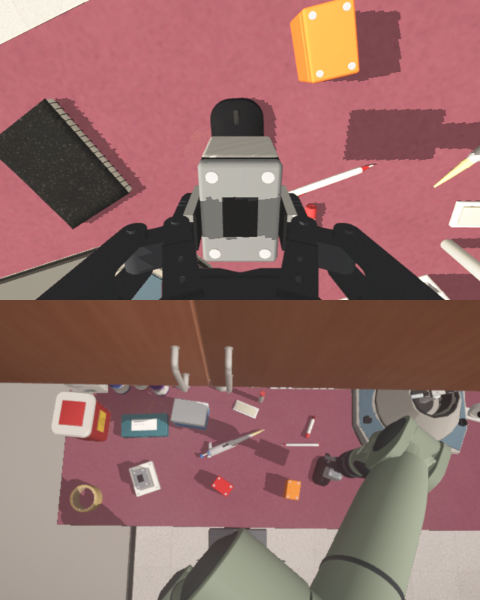

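View pics/scene10.png

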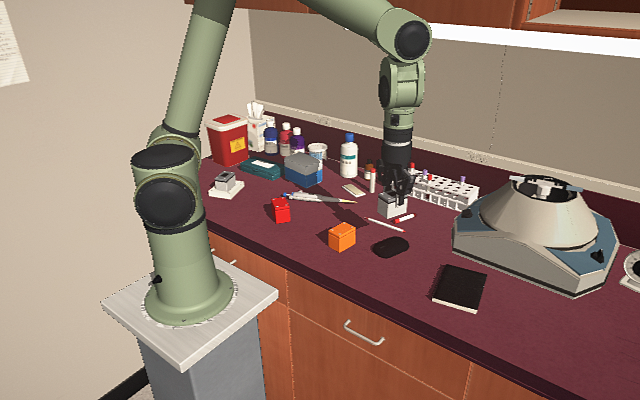

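```bash
python3 - <<'E'
from n import *
c=dict(np.load("wrist10.npz"))
h=refine(c,[(281,239),(357,238),(354,342),(287,342)],True,11); frame(ray(c,h,177),"held")
g=cv2.cvtColor(c["image"],cv2.COLOR_BGR2GRAY); m=(g<60).astype(np.uint8); 
x=np.where(m[170,270:365])[0]+270; y=np.where(m[100:180,316])[0]+100
print(x.min(),x.max(),y.min()); print(ray(c,[[x.min(),170],[x.max(),170]],12).mean(0),ray(c,[316,y.min()],14))
w=dict(np.load("w4.npz")); a=np.deg2rad(71.04-90)
print("expected near end",np.array([469.96,-291.93])+54*np.array([np.cos(np.pi+a),np.sin(np.pi+a)]))
E
```

```text
held [ 469.4 -290.9  177. ] yaw -0.378 sides [np.float64(30.3), np.float64(50.3), np.float64(30.2), np.float64(50.4)]
282 351 131
[ 454.05257731 -288.3939208    12.        ] [[ 421.24816675 -275.69274424   14.        ]]
expected near end [ 418.88973573 -274.38496915]
```

The held lid centre (469.4,-290.9) is within about 2 mm of the reader's centre. I'll let it settle, then hand in.

```bash
python3 -m jog '[[-0.5,0.5,-0.5,0,0],[-0.5,0.5,-0.5,0,0],[-0.5,0.5,-0.5,0,0],[-0.5,0.5,-0.5,0,0],[-0.5,0.5,-0.5,0,0],[-0.5,0.5,-0.5,0,0]]' && python3 - <<'E'
from bench import ticket,sensors
o=sensors.get_obs();print(o["dq"].round(4),o["position"],o["gripper_width"]); print(ticket.job_done())
E
```

```text
time: 24.8
position: [470.4, -292.9, 149.2]
orientation: [2.595, 1.763, -0.003]
wrist_force: [-0.1, 0.6, -4.5]
gripper_width: 44.6
[ 0.0012 -0.0026  0.      0.0014 -0.0002 -0.0001] [ 470.41649913 -292.85162666  149.2183246 ] 44.62581669998761
the job is handed in; nothing more can be done
None
```

The job is done and handed in at 24.8 s. I lifted the left cartridge about 5 cm and set it back, then did the same with the right. The wrist force was about 3.8 N for the left and 1.5 N for the right, so the left one is heavier.

- **Lighter (right) cartridge:** it is released in the nest. It touched down within 0.1 mm of the expected pocket-floor height. The picture afterwards showed it upright, centred within about 1 mm and square to about 0.01 rad.
- **Heavier (left) cartridge:** it is still held upright and still, centred within about 2–3 mm of the reader. Its underside is about 10 cm above the reader's top.
- **Checks that disagreed:** one lid mask was broken up by a shadow, so I used the four lid screws instead. Two automatic screw fits on the white nest were off by about 1–3 px, and I overrode them by eye on the crop. Two views of the reader differed by about 2.5 mm.
- **Other items:** I did not touch the pipettor, pen, clay tray or loose tube. They look unmoved in the last pictures, which I checked by eye only.

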